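# Clamp a circuit board and hold the desoldering pump at its big joint

## Task

Slide the loose jaw of the board holder in until the circuit board is nipped between the two jaws. Then draw the desoldering pump out of the tool stand, tip it over to about 45 degrees, toward whichever side suits, with its nozzle end low, and finish while still holding it in the gripper, the nozzle hovering about a centimetre above the board's one big solder joint and the pump touching nothing else. Leave the other tools and supplies where they are.

Things in the scene. Friction and masses are not known exactly. Their poses are not given: they have to be found in the camera images.
- holder: Board holder, fixed to the table: two steel rods along its y, 116 mm wide in x, y from -111 to +95 mm. Two aluminium jaws, bars 112 mm long in x: fixed jaw at +y (inner face at y = +40), sliding jaw at -y. Each has an upper lip reaching 3 mm inward (top at z = 52 mm) and, below it, two fingers that carry the board at z = 42. Origin on the table under the board's final centre, z up.
- jaw (a joint): How far the sliding jaw stands open, m: 0 when both jaws touch the board's edges; it starts 10 to 18 mm open. It closes by moving toward the holder's +y, against about 3 N of friction, and stays where it is left. The board stops it at 0; must end below 2 mm.
- jaw_knob (a point): Centre of the upright round steel knob on the middle of the sliding jaw; part of the jaw, does not turn. 16 mm across, 60 to 80 mm above the table (this point: 70 mm). Pinch it from above or push it; nothing beside it is higher than 52 mm.
- board: Circuit board 100 mm (x) by 80 mm (y), 2 mm thick, 60 g, loose in the holder, solder side up, parts hanging below. It may lie up to 3 mm from the fixed jaw and slightly askew; the sliding jaw pushes it home. Origin at the centre of its underside (42 mm above the table), z up.
- big_joint (a point): Top of the board's one big solder joint, a silvery dome 8 mm wide on a 12 mm pad, standing 3 mm above the board, at x = -20, y = +14 mm of the board, 47 mm above the table. All other joints are under 3 mm wide.
- stand: Tool stand, fixed to the table: black base and aluminium top plate, each 80 (x) by 220 mm (y), top at z = 68 mm, nuts to 71, on corner pillars. Three 24 mm holes in a row along y, 72 mm apart, the middle one at the centre. One holds the pump, one a screwdriver, one a brush; which is which varies. Origin on the table under its centre, z up.
- pump: Desoldering pump, 156 mm long, 40 to 80 g: blue barrel 16 to 19 mm across, pale tapering nozzle at the lower end, thin black plunger on its top 16 mm. Stands nozzle down in a hole of the stand with 2 mm of play, top 163 mm above the table. Origin at the nozzle's tip; its z axis is its centre line, pointing from nozzle to plunger (up while it stands).
- pump_grip (a point): On the pump's centre line 108 mm above the nozzle's tip, a good place to grip the barrel: 115 mm above the table while it stands, 48 mm below the plunger's end. Lift it straight up until the nozzle is over 80 mm high, clear of the stand.
- nozzle (a point): Tip of the pump's nozzle, on its centre line; 7 mm above the table while it stands.
- screwdriver: Bystander: thin slotted screwdriver 154 mm long, standing blade down in a hole of the stand, leaning a little. Origin at the blade's tip.
- flux_brush: Bystander: small wooden-handled brush 130 mm long, standing bristles up in a hole of the stand, leaning a little. Origin at its lower end.
- pocket_radio: Bystander: pocket radio 72 x 118 x 32 mm, lying right of and behind the holder. Origin under its centre.
- solder_spool: Bystander: spool 52 mm across, 34 mm tall, in front of the stand. Origin under its centre.
- flux_tin: Bystander: round tin 44 mm across, 20 mm tall, right of the holder. Origin under its centre.
- tweezers: Bystander: steel tweezers 120 mm long, lying between holder and stand. Origin under their centre.

How it is judged:
By the outcome, as a careful person would: the job done as asked, in the order asked, and still so for the second after the job is handed in, while the arm keeps its last pose, push and grip.
It also fails if it takes over 54 s, if anything falls off the work surface, if the arm or the gripper's body presses on something with over 40 N, if the wrist force passes 120 N, or if a joint passes its speed limit or range.

## Robot

A 6-joint arm with a two-finger parallel gripper is mounted at the origin on a cart in front of the work surface, level with it; the furniture and walls round the work are solid. World frame = base frame: x ahead of the robot, y to its left, z up, the work surface at z = 0. Lengths are in m, angles in rad, forces in N, time in s.
With the tool pointing down it reaches from about 0.35 to 0.85 m from the base axis. Payload 8.1 kg.
Tool frame: the origin (TCP) lies between the finger pads; the fingertips stand 14 mm ahead of it and the grasp point (between the pads) lies 5 mm behind it (robot.tip_reach is the z of the fingertips in the tool frame, in m); z points along the fingers, y is the line along which they close (so a half turn about z gives the same grasp; the last joint's range is limited). The gripper opens to 93 mm and grips with 3 to 60 N. Pads are 15 mm wide; open, the fingers measure 128 mm over their backs; the gripper's body (75 mm by 188 mm) begins 65 mm behind the grasp point.
Start: joints at [1.024, 0.13, 1.488, -0, 1.523, -0.085], TCP at [0.267, 0.537, 0.233] pointing down, gripper open.
Joint ranges: [-2.96, 2.96], [-0.89, 2.26], [0.02, 2.5], [-1.34, 4.48], [0, 2.73], [-2.66, 2.66]. Speed limits (rad/s): [2.39, 2.39, 2.79, 3.14, 3.14, 3.14].

## Interface

Orientations are given as a rotation vector (axis times angle).
In Python, from plant import robot gives the robot as it stands. The module is installed in compiled form; this text tells all that it offers.
- The arm moves only by the shell command python3 -m handwheel 'ROWS' [FORCE]. ROWS is JSON, a list of rows, each a list of 7 numbers: the closure, from -1 (fully open) to 1 (shut), then the shift along the tool's x, y, z each as a share of 100 cm, from -1 to 1, then the turn, a rotation vector about the tool's x, y, z each as a share of 180 degrees, from -1 to 1. In form: [[grip, tx, ty, tz, rx, ry, rz], ...]. A call has 1 to 20 rows; each row is the pose to reach, as a shift and turn from the pose commanded when the call began, along the tool's axes at that moment, turning the shorter way round; what a row does not reach only later rows make up. A row lasts 1/8 s, in which the tool goes at most 62.5 mm and 10.7 degrees, less where a joint would pass 70% of its speed; a pose out of reach is approached as far as the arm can. A call with a number of a shift or a turn outside -1 to 1 is refused whole. A call with a gripper value outside its range is refused whole. The fingers move at their own pace and stop on an object; FORCE is the grip in N (left out, the last holds). Time passes only in rows, so rows that repeat a pose let the fingers close. It gives the time, the measured TCP pose, the force, the opening and the grip force at its end, in the units of the state.
- robot.read_state(): the state, without advancing time (a new reading comes with each control period).
- robot.read_camera(name): name is "scene" or "top" or "wrist"; returns a dict with "frame" (420x560x3 uint8, red, green, blue), "fx", "fy", "cx", "cy" (pixels), "rvec" (rotation vector, rad) and "tvec" (3), from world to camera coordinates, as OpenCV has them; the wrist camera has in their place "T_tool_cam" (4x4, takes a point from camera to tool coordinates, whose origin is the TCP and whose axes are the flange's). Camera axes: x right, y down, z forward; pixel columns grow to the right and rows downward; lengths in m; the calibration is good to about 2 mm. A picture is of the moment at which its call begins: read the wrist's pose just before it. There is no depth.
- robot.close_job(): hands the job in; it is judged then, once.
Trained networks look in a picture, given as the dict that the camera call returned (one of the last four; its "shot" number tells which), for a name from the list of things; names that differ only in an ending like _2 or _b are one class to them, and where a whole thing is asked for, a point or a joint stands for the part that bears it (a point fixed in the world has none). Each returns a list of dicts, best first, with "conf" (0 to 1); they miss things now and then, are a little off and sometimes report something else, mostly with a low value. They report only what shows in the picture. A call takes as long as a camera call.
- robot.regions_of(picture, name): "mask" (420x560 bool, what is visible of it) and "rect" ([left, top, right, bottom] in pixels, round what is visible of it).
The state is a dict: "t": time; "q": joint angles; "dq": joint speeds; "joint_torque": joint torques, N m; "tool_pos": TCP position; "orientation": TCP orientation; "force": force on the tool from outside, world axes, zero at the start; "wrist_torque": the same for the moment, N m; "opening": finger opening in m; "gripper_force": force on a finger pad.
Only numpy, scipy, OpenCV 4.12 (cv2) and the standard library are available. Lean on these libraries where they do the work, as an engineer would, in place of code of your own. Each camera call takes 0.05 s, during which the arm holds its last target. There are 200 camera calls.

## Working session

There is one attempt and no reset: what is moved stays moved. The work goes in short steps, Python scripts to look and compute and a shell command to move; the robot and the scene stay as the last step left them, time stands still between calls to the robot, and variables do not carry over. Pictures are saved under pics/ and viewed, at most 10 in all, crops included, and the job is handed in when it is done.

```bash
mkdir -p pics
cat > h.py <<'E'
import numpy as np, cv2
from plant import robot
from scipy.spatial.transform import Rotation as R
def cam(n):
    s=robot.read_state(); p=robot.read_camera(n)
    if n=="wrist":
        T=np.eye(4);T[:3,:3]=R.from_rotvec(s["orientation"]).as_matrix();T[:3,3]=s["tool_pos"]
        W=T@np.array(p["T_tool_cam"])
    else:
        C=np.eye(4);C[:3,:3]=R.from_rotvec(np.ravel(p["rvec"])).as_matrix();C[:3,3]=np.ravel(p["tvec"])
        W=np.linalg.inv(C)
    return p,W
def ray(p,W,u,v):
    d=W[:3,:3]@np.array([(u-p["cx"])/p["fx"],(v-p["cy"])/p["fy"],1]); return W[:3,3],d/np.linalg.norm(d)
def onz(p,W,u,v,z):
    o,d=ray(p,W,u,v); return o+d*(z-o[2])/d[2]
def proj(p,W,X):
    c=np.linalg.inv(W)@np.r_[X,1]; return np.array([p["fx"]*c[0]/c[2]+p["cx"],p["fy"]*c[1]/c[2]+p["cy"]])
def save(p,n): cv2.imwrite(f"pics/{n}.png",p["frame"][:,:,::-1])
def find(p,n):
    r=robot.regions_of(p,n)
    return r
E
python3 - <<'E'
from h import *
np.set_printoptions(precision=4,suppress=True)
ims=[]
for c in ["top","scene","wrist"]:
    p,W=cam(c); save(p,c+"0"); print(c,W[:3,3],p["fx"])
    for n in ["holder","jaw_knob","board","big_joint","stand","pump","screwdriver","flux_brush","pocket_radio","solder_spool","flux_tin","tweezers"]:
        for r in find(p,n)[:1]:
            m=r["mask"]; ys,xs=np.nonzero(m); print(n,round(r["conf"],2),r["rect"],xs.mean().round(1),ys.mean().round(1),len(xs), onz(p,W,xs.mean(),ys.mean(),0.045))
print(robot.read_state())
E
```

```text
top [0.2967 0.0367 1.4643] 536.5090475052261
holder 0.64 [251.0, 167.8, 332.9, 227.2] 292.7 194.9 1267 [ 0.5007 -0.0517  0.045 ]
jaw_knob 0.81 [300.8, 169.9, 318.1, 213.5] 310.4 190.0 331 [ 0.5152 -0.0988  0.045 ]
board 0.7 [273.4, 176.5, 306.8, 214.8] 290.4 195.2 968 [ 0.4997 -0.0456  0.045 ]
big_joint 0.87 [273.3, 175.2, 310.9, 215.7] 290.0 194.8 1087 [ 0.5006 -0.0446  0.045 ]
stand 0.59 [126.2, 158.0, 212.0, 193.9] 169.9 174.8 2709 [0.5454 0.2777 0.045 ]
pump 0.51 [131.4, 164.0, 142.6, 175.3] 137.0 170.2 100 [0.5552 0.3657 0.045 ]
pocket_radio 0.69 [369.3, 141.2, 415.4, 174.4] 393.0 158.7 1164 [ 0.6074 -0.322   0.045 ]
solder_spool 0.9 [147.2, 237.2, 170.1, 256.0] 159.9 244.9 303 [0.3581 0.2947 0.045 ]
flux_tin 0.51 [375.5, 215.5, 391.7, 230.8] 382.6 222.2 233 [ 0.4339 -0.2936  0.045 ]
scene [-0.0451 -0.4556  0.8627] 430.9624301545605
holder 0.78 [259.3, 205.1, 352.9, 273.0] 309.3 237.3 1405 [ 0.4865 -0.0704  0.045 ]
board 0.67 [282.4, 210.4, 324.6, 251.2] 303.9 229.7 1067 [ 0.496  -0.0453  0.045 ]
big_joint 0.86 [281.0, 208.9, 328.1, 252.3] 304.0 229.5 1048 [ 0.4968 -0.045   0.04
[... 572 characters left out ...]
 384.4, 262.3, 410.3] 232.9 403.5 686 [0.4784 0.3628 0.045 ]
screwdriver 0.33 [152.2, 348.5, 160.8, 360.5] 155.7 353.8 79 [0.3733 0.3154 0.045 ]
solder_spool 0.42 [150.0, 350.8, 161.6, 359.1] 156.0 353.8 89 [0.3735 0.3157 0.045 ]
{'t': 1.95, 'q': array([ 1.0236,  0.1304,  1.4882,  0.    ,  1.523 , -0.0854]), 'dq': array([0.    , 0.0004, 0.0006, 0.0006, 0.0007, 0.0005]), 'joint_torque': array([  0.0002, -55.9742, -49.2048,   0.0768,   0.0228,  -0.    ]), 'tool_pos': array([0.2673, 0.5372, 0.2326]), 'orientation': array([0.719 , 3.0582, 0.    ]), 'force': array([-0.0567,  0.5717,  0.0618]), 'wrist_torque': array([-0.0273, -0.0482, -0.006 ]), 'gripper_force': 0.0, 'opening': 0.0932233032996803}
```

Run:
```python
import cv2,numpy as np
a=cv2.imread("pics/top0.png")[140:265,120:420]; b=cv2.imread("pics/scene0.png")[105:335,160:470]
a=cv2.resize(a,(720,300),interpolation=cv2.INTER_CUBIC)
cv2.imwrite("pics/a1.png",a)
cv2.imwrite("pics/b1.png",cv2.resize(b,(775,575),interpolation=cv2.INTER_CUBIC))
```

```text
(no output)
```

View pics/a1.png

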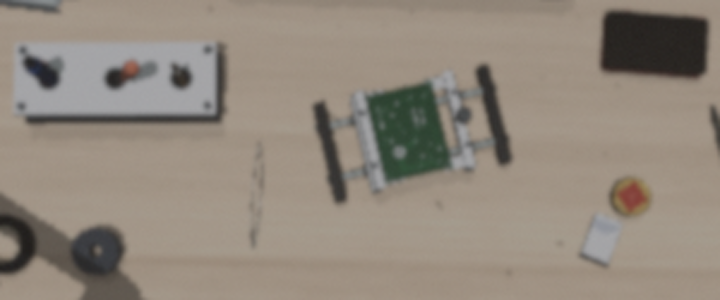

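View pics/b1.png

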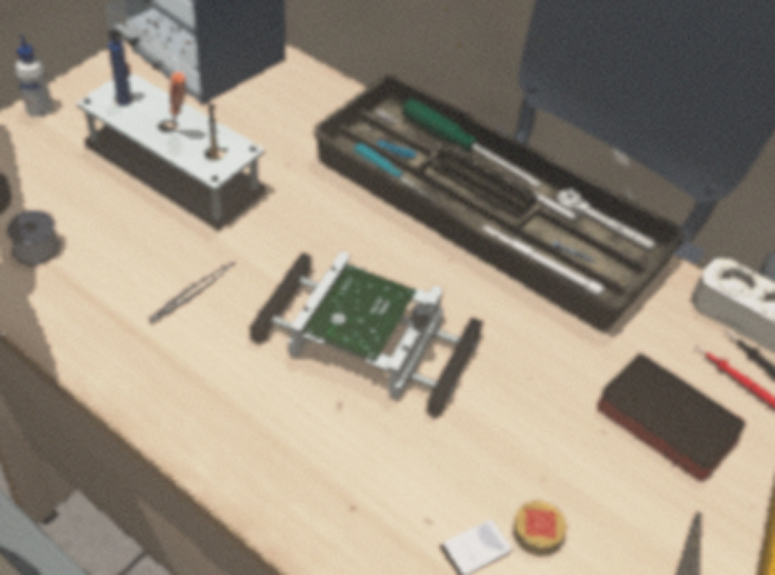

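The top view (2.4x crop) shows the knob at about (463,115), the big joint at (399,152), and the holder yawed about +11°. The pump is the dark blue tool in the leftmost (+y) hole, with the screwdriver in the middle hole and the brush on the right. The scene view agrees.

```bash
cat >> h.py <<'E'
def delta(pos,Rm,s=None):
    s=s or robot.read_state(); R0=R.from_rotvec(s["orientation"])
    d=R0.inv().apply(np.array(pos)-s["tool_pos"]); r=(R0.inv()*R.from_matrix(Rm)).as_rotvec()
    return np.round(d,4),np.round(r/np.pi,4)
def down(yaw): # tool z down, tool y along yaw
    y=np.array([np.cos(yaw),np.sin(yaw),0]);z=np.array([0,0,-1.]);return np.c_[np.cross(y,z),y,z]
E
python3 - <<'E'
from h import *
np.set_printoptions(precision=4,suppress=True)
p,W=cam("top")
f=lambda x,y,z:onz(p,W,120+(x+.5)/2.4-.5,140+(y+.5)/2.4-.5,z)
k=f(463,115,.08); j=f(399,152,.047); a=f(378,188,.052);b=f(360,95,.052)
print("knob",k,"joint",j,"yaw",np.degrees(np.arctan2(b[1]-a[1],b[0]-a[0])))
print("stand",[f(*c,.071) for c in [(22,50),(207,49),(20,107),(207,107)]], "pumpbarrel/top",f(32,65,.163),f(45,72,.068))
print(delta([k[0],k[1]-0.0,.25],down(np.radians(101))))
E
```

```text
knob [ 0.5163 -0.1013  0.08  ] joint [ 0.4779 -0.034   0.047 ] yaw 12.264597763813603
stand [array([0.5757, 0.3823, 0.071 ]), array([0.5829, 0.1807, 0.071 ]), array([0.5126, 0.3808, 0.071 ]), array([0.5185, 0.1781, 0.071 ])] pumpbarrel/top [0.542  0.3485 0.163 ] [0.5526 0.3566 0.068 ]
(array([-0.5073, -0.4607, -0.0174]), array([ 0.    ,  0.    , -0.2081]))
```

```bash
python3 -m handwheel '[[-1,-0.5,-0.46,-0.02,0,0,-0.2083],[-1,-0.5,-0.46,-0.02,0,0,-0.2083],[-1,-0.5,-0.46,-0.02,0,0,-0.2083],[-1,-0.5,-0.46,-0.02,0,0,-0.2083],[-1,-0.5,-0.46,-0.02,0,0,-0.2083],[-1,-0.5,-0.46,-0.02,0,0,-0.2083],[-1,-0.5,-0.46,-0.02,0,0,-0.2083],[-1,-0.5,-0.46,-0.02,0,0,-0.2083],[-1,-0.5,-0.46,-0.02,0,0,-0.2083],[-1,-0.5,-0.46,-0.02,0,0,-0.2083],[-1,-0.5,-0.46,-0.02,0,0,-0.2083],[-1,-0.5,-0.46,-0.02,0,0,-0.2083],[-1,-0.5,-0.46,-0.02,0,0,-0.2083],[-1,-0.5,-0.46,-0.02,0,0,-0.2083]]' 30
python3 - <<'E'
from h import *
p,W=cam("wrist"); save(p,"w1"); s=robot.read_state(); print(s["q"],s["tool_pos"],W[:3,3])
for n in ["jaw_knob","big_joint","board"]:
    for r in find(p,n)[:1]:
        m=r["mask"];ys,xs=np.nonzero(m);print(n,r["conf"],r["rect"],xs.mean(),ys.mean())
E
```

```text
t: 3.75
tool_pos: [0.5098, -0.0961, 0.2527]
orientation: [-0.304, 3.127, 0.0]
force: [0.2, 0.1, 1.0]
opening: 0.0933
gripper_force: 0.0
[-2.85258788e-01 -9.85852370e-02  1.68300955e+00  1.84106121e-04
  1.55693018e+00 -2.05051877e+00] [ 0.50983069 -0.09608532  0.25281504] [ 0.43728307 -0.11140327  0.40380892]
jaw_knob 0.92 [264.6, 141.1, 299.5, 245.4] 277.7920573634859 192.22173193601765
big_joint 0.58 [289.8, 148.9, 369.5, 237.8] 330.4535536159601 189.53428927680798
board 0.6 [291.7, 144.7, 367.7, 238.5] 330.55233747835666 189.55548559735558
```

View pics/w1.png

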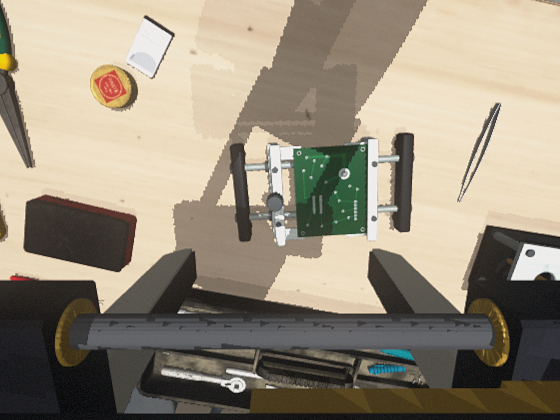

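The picture shows the knob at about (274,202), the big joint at (344,174), the sliding jaw at x≈277 and the fixed jaw at x≈373. I'll zoom in to measure these.

Run:
```python
import cv2
a=cv2.imread("pics/w1.png")[125:255,225:420]
cv2.imwrite("pics/w1c.png",cv2.resize(a,None,fx=4,fy=4,interpolation=cv2.INTER_CUBIC))
```

```text
(no output)
```

View pics/w1c.png

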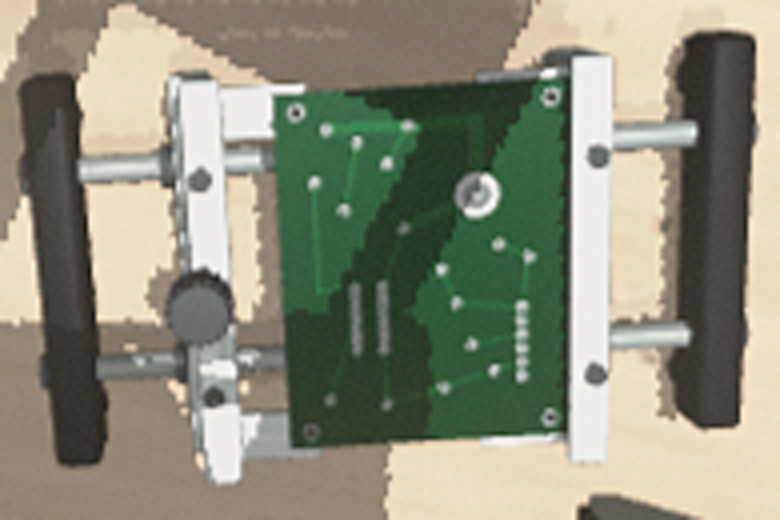

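Run:
```python
from h import *
np.set_printoptions(precision=4,suppress=True)
p,W=cam("wrist")
f=lambda x,y,z:onz(p,W,225+(x+.5)/4-.5,125+(y+.5)/4-.5,z)
yw=lambda a,b:np.degrees(np.arctan2((b-a)[1],(b-a)[0]))
k=f(200,309,.08);j=f(477,194,.047)
A,B=f(573,57,.052),f(570,460,.052);C,D=f(217,80,.052),f(241,480,.052)
print(k,j,A,B,C,D,yw(A,B),yw(C,D),yw(f(612,57,.052),f(606,460,.052)))
# holder frame from fixed jaw lip: inner lip edge y=+37
th=np.radians(yw(A,B)); x=np.array([np.cos(th),np.sin(th)]);y=np.array([-x[1],x[0]])
o=(A+B)[:2]/2-37e-3*y
print("origin",o,"joint holder",(j[:2]-o)@x,(j[:2]-o)@y,"knob",(k[:2]-o)@x,(k[:2]-o)@y,"len",np.linalg.norm(A-B),"slid lip",((C+D)[:2]/2-o)@y)
print(delta([k[0],k[1],.074],down(th+np.pi/2)))
```

```text
[ 0.5148 -0.1039  0.08  ] [ 0.4772 -0.0361  0.047 ] [ 0.4375 -0.0215  0.052 ] [0.5441 0.0064 0.052 ] [ 0.4609 -0.1103  0.052 ] [ 0.5677 -0.0827  0.052 ] 14.64195266066244 14.498782787320225 14.652653841168496
origin [ 0.5001 -0.0434] joint holder -0.02037477340589756 0.012807200090980554 knob -0.001105841342794376 -0.06226949671692161 len 0.11023247514218693 slid lip -0.05498969792490156
(array([-0.0033, -0.0081,  0.1788]), array([-0.0001,  0.0001, -0.0196]))
```

```bash
python3 -m handwheel '[[-1,-0.003,-0.008,0.12,0,0,-0.02],[-1,-0.003,-0.008,0.12,0,0,-0.02],[-1,-0.003,-0.008,0.15,0,0,-0.02],[-1,-0.003,-0.008,0.179,0,0,-0.02],[-1,-0.003,-0.008,0.179,0,0,-0.02],[1,-0.003,-0.008,0.179,0,0,-0.02],[1,-0.003,-0.008,0.179,0,0,-0.02],[1,-0.003,-0.008,0.179,0,0,-0.02],[1,-0.003,-0.008,0.179,0,0,-0.02],[1,-0.003,-0.008,0.179,0,0,-0.02],[1,-0.003,-0.008,0.179,0,0,-0.02],[1,-0.003,-0.008,0.179,0,0,-0.02]]' 30
```

```text
t: 5.5
tool_pos: [0.5144, -0.1047, 0.0736]
orientation: [0.4, -3.116, -0.0]
force: [-0.6, -0.9, 0.1]
opening: 0.0276
gripper_force: 0.0
```

```bash
python3 -m handwheel '[[1,0,0,0,0,0,0],[1,0,0,0,0,0,0],[1,0,0,0,0,0,0],[1,0,0.004,0,0,0,0],[1,0,0.008,0,0,0,0],[1,0,0.012,0,0,0,0],[1,0,0.012,0,0,0,0],[1,0,0.012,0,0,0,0]]'
```

```text
t: 6.5
tool_pos: [0.5112, -0.0927, 0.0735]
orientation: [0.401, -3.116, -0.001]
force: [-0.0, 0.2, -1.5]
opening: 0.015
gripper_force: 30.0
```

```bash
python3 -m handwheel '[[1,0,0.002,0,0,0,0],[1,0,0.004,0,0,0,0],[1,0,0.004,0,0,0,0]]'; python3 -m handwheel '[[1,0,0.001,0,0,0,0],[1,0,0.001,0,0,0,0]]';python3 -m handwheel '[[1,0,0.001,0,0,0,0],[1,0,0.001,0,0,0,0]]'
```

```text
t: 6.88
tool_pos: [0.5103, -0.0891, 0.0736]
orientation: [0.4, -3.116, -0.0]
force: [1.0, -1.8, -2.6]
opening: 0.0153
gripper_force: 30.0
t: 7.12
tool_pos: [0.5101, -0.0882, 0.0736]
orientation: [0.4, -3.116, -0.0]
force: [0.3, -2.8, -2.5]
opening: 0.0152
gripper_force: 30.0
t: 7.38
tool_pos: [0.5098, -0.0872, 0.0736]
orientation: [0.4, -3.116, -0.0]
force: [1.4, -2.0, -3.0]
opening: 0.0153
gripper_force: 30.0
```

```bash
for i in 1; do python3 -m handwheel '[[1,0,0.001,0,0,0,0],[1,0,0.001,0,0,0,0]]' | grep -E "pos|^force"; python3 -m handwheel '[[1,0,0.001,0,0,0,0],[1,0,0.001,0,0,0,0]]'| grep -E "pos|^force"; done
```

```text
tool_pos: [0.5096, -0.0862, 0.0736]
force: [1.0, -3.2, -3.0]
tool_pos: [0.5095, -0.0861, 0.0736]
force: [2.1, -6.6, -4.7]
```

```bash
python3 -m handwheel '[[1,0,0.001,0,0,0,0],[1,0,0.001,0,0,0,0],[1,0,0.001,0,0,0,0]]' | grep -E "pos|^force"; python3 -m handwheel '[[1,0,0.001,0,0,0,0],[1,0,0.001,0,0,0,0],[1,0,0.001,0,0,0,0]]'| grep -E "pos|^force"
```

```text
tool_pos: [0.5096, -0.086, 0.0737]
force: [3.2, -11.0, -7.9]
tool_pos: [0.5095, -0.086, 0.0736]
force: [4.2, -15.1, -9.7]
```

```bash
python3 -m handwheel '[[1,0,-0.003,0,0,0,0],[1,0,-0.003,0,0,0,0],[-0.5,0,-0.003,0,0,0,0],[-0.5,0,-0.003,0,0,0,0],[-0.5,0,-0.003,0,0,0,0],[-0.5,0,-0.003,0,0,0,0],[-0.5,0,-0.003,-0.06,0,0,0],[-0.5,0,-0.003,-0.12,0,0,0],[-0.5,0,-0.003,-0.18,0,0,0],[-0.5,0,-0.003,-0.18,0,0,0],[-0.5,0,-0.003,-0.18,0,0,0]]'
python3 - <<'E'
from h import *
p,W=cam("wrist"); save(p,"w2"); print(W[:3,3],proj(p,W,[.48,-.035,.047]))
a=p["frame"][110:265,225:425,::-1]
cv2.imwrite("pics/w2c.png",cv2.resize(a,None,fx=3.8,fy=3.8,interpolation=cv2.INTER_CUBIC))
E
```

```text
t: 10.0
tool_pos: [0.5096, -0.0863, 0.2533]
orientation: [-0.4, 3.116, 0.0]
force: [-0.4, 0.1, 0.3]
opening: 0.0699
gripper_force: 0.0
[ 0.43810253 -0.10593084  0.40438251] [335.75042919 177.68367356]
```

View pics/w2c.png

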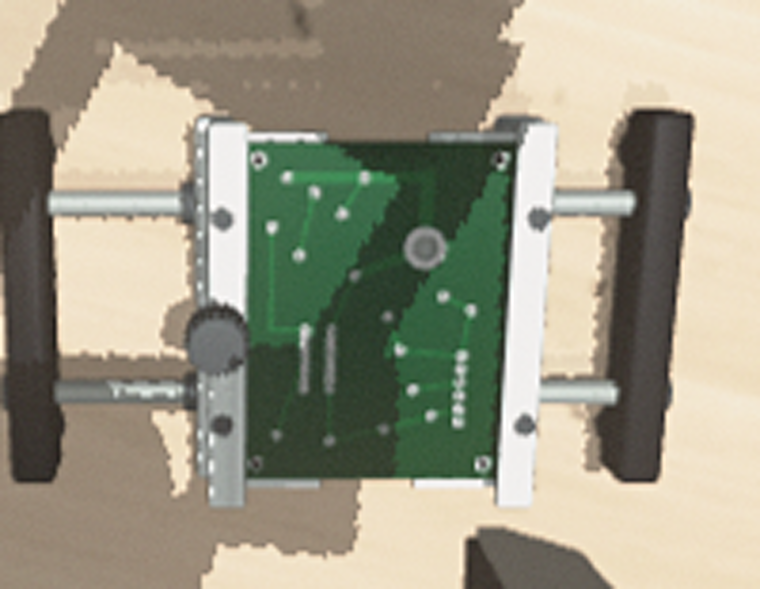

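The board is now nipped: both lips cover its edges. The big joint is at crop (425,247), i.e. pixel (337,175). Next I'll work out the joint position and the move to above the pump.

Run:
```python
from h import *
np.set_printoptions(precision=4,suppress=True)
p,W=cam("wrist")
f=lambda x,y,z:onz(p,W,225+(x+.5)/3.8-.5,110+(y+.5)/3.8-.5,z)
j=f(425,246,.047);k=f(216,338,.08)
A,B=f(517,122,.052),f(497,505,.052);C,D=f(247,124,.052),f(244,505,.052)
th=np.arctan2((B-A)[1],(B-A)[0]); x=np.array([np.cos(th),np.sin(th)]);y=np.array([-x[1],x[0]])
M=(A+B+C+D)[:2]/4
print(j,k,np.degrees(th),"gap",((A+B-C-D)[:2]/2)@y,"joint rel mid",(j[:2]-M)@x,(j[:2]-M)@y,"exp joint",M+x*-.02+y*.014,"knob-based",(np.array([.5096,-.0861])-M)@y)
print(delta([.5495,.353,.26],down(0)))
```

```text
[ 0.4752 -0.0353  0.047 ] [ 0.5086 -0.0875  0.08  ] 15.171577722391984 gap 0.07383911826264962 joint rel mid -0.020630872316232573 0.013938163617732004 exp joint [ 0.4758 -0.035 ] knob-based -0.044128665694838275
(array([-0.1504,  0.4145, -0.0081]), array([-0.0004, -0.0011,  0.5813]))
```

```bash
python3 -m handwheel '[[-1,-0.15,0.415,-0.01,0,0,0.581],[-1,-0.15,0.415,-0.01,0,0,0.581],[-1,-0.15,0.415,-0.01,0,0,0.581],[-1,-0.15,0.415,-0.01,0,0,0.581],[-1,-0.15,0.415,-0.01,0,0,0.581],[-1,-0.15,0.415,-0.01,0,0,0.581],[-1,-0.15,0.415,-0.01,0,0,0.581],[-1,-0.15,0.415,-0.01,0,0,0.581],[-1,-0.15,0.415,-0.01,0,0,0.581],[-1,-0.15,0.415,-0.01,0,0,0.581],[-1,-0.15,0.415,-0.01,0,0,0.581],[-1,-0.15,0.415,-0.01,0,0,0.581],[-1,-0.15,0.415,-0.01,0,0,0.581]]'
python3 - <<'E'
from h import *
p,W=cam("wrist"); save(p,"w3"); print(W[:3,3],robot.read_state()["q"])
for r in find(p,"pump")[:2]:
    ys,xs=np.nonzero(r["mask"]);print(r["conf"],r["rect"],xs.mean(),ys.mean(),len(xs))
print(proj(p,W,[.5495,.353,.163]),proj(p,W,[.5495,.353,.068]))
E
```

```text
t: 11.72
tool_pos: [0.5495, 0.3529, 0.2623]
orientation: [-2.219, -2.223, 0.003]
force: [-0.1, -0.8, 0.0]
opening: 0.0931
gripper_force: 0.0
[0.55006462 0.42646904 0.41331159] [4.92288919e-01 2.65845884e-01 1.28057432e+00 2.03155229e-05
 1.59661706e+00 4.90303560e-01]
0.91 [264.3, 183.7, 291.0, 229.8] 276.8231631382316 204.60896637608965 803
[281.6756001  217.98720174] [281.93524315 192.6415976 ]
```

View pics/w3.png

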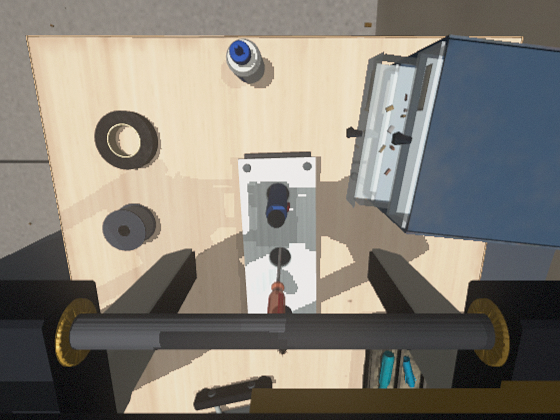

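The wrist view shows the pump at columns 264–291, rows 184–230, with its hole near (277,190). The screwdriver leans in the hole below it, near (280,256). The pump is a few mm left of the TCP projection, so I'll measure it by fitting the mask.

Run:
```python
from h import *
np.set_printoptions(precision=4,suppress=True)
p,W=cam("wrist")
m=find(p,"pump")[0]["mask"]
for v in range(184,231,4):
    xs=np.nonzero(m[v])[0]; print(v,xs.min(),xs.max(),(xs.min()+xs.max())/2,end=' | ')
print()
print("barrel top z.147:",onz(p,W,277.3,229.8,.147),"-9mm edge; plunger .163 edge",onz(p,W,277.3,229.8,.163),"z.115 x",onz(p,W,277,207,.115))
for z in (.068,.115,.147,.163): print(z,proj(p,W,[.546,.353,z]))
a=p["frame"][140:300,200:360,::-1]
cv2.imwrite("pics/w3c.png",cv2.resize(a,None,fx=3.7,fy=3.7,interpolation=cv2.INTER_CUBIC))
```

```text
184 271 282 276.5 | 188 269 285 277.0 | 192 269 285 277.0 | 196 268 285 276.5 | 200 267 286 276.5 | 204 266 288 277.0 | 208 266 288 277.0 | 212 265 287 276.0 | 216 266 285 275.5 | 220 267 284 275.5 | 224 270 282 276.0 | Traceback (most recent call last):
  File "<stdin>", line 6, in <module>
    return umr_minimum(a, axis, None, out, keepdims, initial, where)
ValueError: zero-size array to reduction operation minimum which has no identity
```

Run:
```python
from h import *
np.set_printoptions(precision=4,suppress=True)
f=cv2.imread("pics/w3.png"); 
p,W=cam("wrist")
for z in (.068,.115,.147,.163): print(z,(proj(p,W,[.546,.353,z])-[200,140]+.5)*3.7-.5, "px/mm crop",3.7*p["fx"]/(W[2,3]-z)/1000)
cv2.imwrite("pics/w3c.png",cv2.resize(f[140:300,200:360],None,fx=3.7,fy=3.7,interpolation=cv2.INTER_CUBIC))
```

```text
0.068 [289.727  196.4554] px/mm crop 3.5634552613147004
0.115 [287.4683 235.5981] px/mm crop 4.1225822668112135
0.147 [285.5088 269.5569] px/mm crop 4.615672327891206
0.163 [284.3561 289.5319] px/mm crop 4.909263696001304
```

View pics/w3c.png

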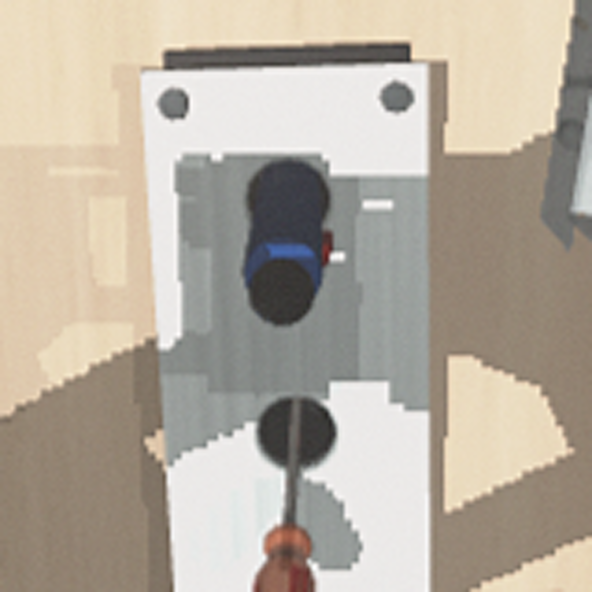

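The crop shows the pump's axis near (0.5455, 0.3527). There is a red button on its +x side, so I'll grip along yaw −60° to avoid the button, the cabinet and the screwdriver.

```bash
python3 -m handwheel '[[-0.1,0,-0.004,0,0,0,0.333],[-0.1,0,-0.004,0,0,0,0.333],[-0.1,0,-0.004,0,0,0,0.333],[-0.1,0,-0.004,0,0,0,0.333],[-0.1,0,-0.004,0,0,0,0.333],[-0.1,0,-0.004,0,0,0,0.333],[-0.1,0,-0.004,0.04,0,0,0.333],[-0.1,0,-0.004,0.08,0,0,0.333],[-0.1,0,-0.004,0.12,0,0,0.333],[-0.1,0,-0.004,0.152,0,0,0.333],[-0.1,0,-0.004,0.152,0,0,0.333],[-0.1,0,-0.004,0.152,0,0,0.333]]' 30
python3 -m handwheel '[[1,0,0,0,0,0,0],[1,0,0,0,0,0,0],[1,0,0,0,0,0,0],[1,0,0,0,0,0,0],[1,0,0,0,0,0,0],[1,0,0,0,0,0,0],[1,0,0,0,0,0,0]]'
```

```text
t: 13.48
tool_pos: [0.5467, 0.3535, 0.1133]
orientation: [-3.033, -0.816, -0.003]
force: [0.5, -0.3, 0.1]
opening: 0.0513
gripper_force: 0.0
t: 14.35
tool_pos: [0.5461, 0.3532, 0.1119]
orientation: [-3.034, -0.816, -0.001]
force: [0.2, 0.3, 1.6]
opening: 0.023
gripper_force: 30.0
```

Run:
```python
from h import *
p,W=cam("wrist"); print(robot.read_state()["opening"],proj(p,W,robot.read_state()["tool_pos"]))
a=p["frame"][140:340,150:410,::-1]
cv2.imwrite("pics/w4c.png",cv2.resize(a,None,fx=3,fy=3,interpolation=cv2.INTER_CUBIC))
```

```text
0.023008736437013476 [279.67008281 276.11808136]
```

View pics/w4c.png

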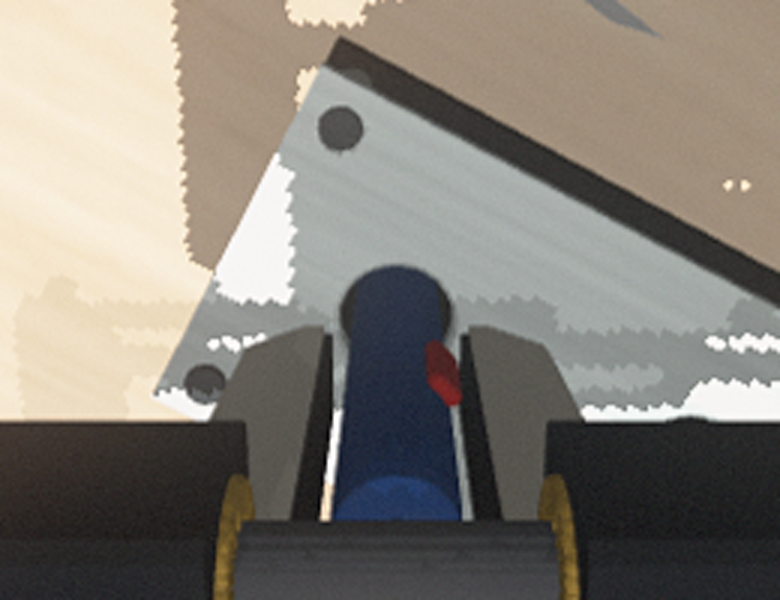

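The button's pad contact explains the 23 mm opening; it faces about −15° in the world. I'll open, turn another 35° and grip again.

```bash
python3 -m handwheel '[[0,0,0,0,0,0,0],[0,0,0,0,0,0,0],[0,0,0,0,0,0,0],[0,0,0,0,0,0,0.194],[0,0,0,0,0,0,0.194],[0,0,0,0,0,0,0.194],[0,0,0,0,0,0,0.194],[0,0,0,0,0,0,0.194],[0,0,0,0,0,0,0.194]]' 30
python3 -m handwheel '[[1,0,0,0,0,0,0],[1,0,0,0,0,0,0],[1,0,0,0,0,0,0],[1,0,0,0,0,0,0],[1,0,0,0,0,0,0],[1,0,0,0,0,0,0]]'
```

```text
t: 15.52
tool_pos: [0.5459, 0.3531, 0.1115]
orientation: [3.139, -0.13, -0.0]
force: [0.1, -0.5, -0.3]
opening: 0.046
gripper_force: 0.0
t: 16.27
tool_pos: [0.546, 0.3531, 0.1116]
orientation: [-3.139, 0.132, -0.0]
force: [0.7, -0.3, -0.2]
opening: 0.015
gripper_force: 30.0
```

The opening of 15 mm matches the knob reading, so this is a clean grip on the barrel. Next is the lift.

```bash
python3 -m handwheel '[[1,0,0,-0.02,0,0,0],[1,0,0,-0.05,0,0,0],[1,0,0,-0.08,0,0,0],[1,0,0,-0.12,0,0,0],[1,0,0,-0.16,0,0,0],[1,0,0,-0.19,0,0,0],[1,0,0,-0.19,0,0,0],[1,0,0,-0.19,0,0,0]]'
python3 - <<'E'
from h import *
s=robot.read_state();print(s["q"],s["opening"])
print(delta([.55,-.035,.30],down(np.radians(-93.6))))
E
```

```text
t: 17.27
tool_pos: [0.5456, 0.353, 0.301]
orientation: [3.138, -0.132, -0.001]
force: [0.2, 0.1, -0.8]
opening: 0.0153
gripper_force: 30.0
[4.95321328e-01 2.50259036e-01 1.22994942e+00 6.94505343e-05
 1.66229958e+00 2.14994805e+00] 0.015320105895588715
(array([0.0369, 0.3862, 0.0011]), array([ 0.0001,  0.0003, -0.0067]))
```

```bash
python3 -m handwheel '[[1,0.005,0.03,0,0,0,-0.007],[1,0.01,0.08,0,0,0,-0.007],[1,0.015,0.13,0,0,0,-0.007],[1,0.02,0.18,0,0,0,-0.007],[1,0.025,0.23,0,0,0,-0.007],[1,0.03,0.28,0,0,0,-0.007],[1,0.035,0.33,0,0,0,-0.007],[1,0.037,0.37,0,0,0,-0.007],[1,0.037,0.386,0,0,0,-0.007],[1,0.037,0.386,0,0,0,-0.007],[1,0.037,0.386,0,0,0,-0.007]]'
cat >> h.py <<'E'
def tilted(a,t=np.radians(45)):
    d=np.array([np.cos(a),np.sin(a),0]); z=-d*np.sin(t)-np.array([0,0,np.cos(t)]); y=np.array([np.sin(a),-np.cos(a),0]); return np.c_[np.cross(y,z),y,z]
E
python3 - <<'E'
from h import *
s=robot.read_state();print(s["q"],s["opening"],s["tool_pos"])
print(delta([.55,-.04,.26],tilted(-.064)))
E
```

```text
t: 18.65
tool_pos: [0.5504, -0.0334, 0.3011]
orientation: [-3.139, 0.096, 0.001]
force: [-0.2, 0.4, -0.9]
opening: 0.0148
gripper_force: 30.0
[-1.54002364e-01 -1.91214101e-02  1.51961517e+00  5.76582522e-04
  1.64199835e+00  1.47775388e+00] 0.014813624042868791 [ 0.55036461 -0.03340918  0.3011013 ]
(array([0.0001, 0.0066, 0.0411]), array([ 2.000e-04, -2.497e-01,  1.000e-03]))
```

Run:
```python
from h import *
Rm=tilted(-.15); P=np.array([.476,-.035,.057+.08])-.1046*Rm[:,2]
print(P,delta(P,Rm))
```

```text
[ 0.54913284 -0.04605295  0.21096337] (array([-0.0004,  0.0128,  0.0901]), array([ 0.0109, -0.2496,  0.027 ]))
```

```bash
python3 -m handwheel '[[1,0,0.003,0.0,0.002,-0.05,0.005],[1,0,0.006,0.02,0.004,-0.1,0.011],[1,0,0.009,0.04,0.007,-0.15,0.016],[1,0,0.011,0.06,0.009,-0.2,0.022],[1,0,0.013,0.08,0.011,-0.25,0.027],[1,0,0.013,0.09,0.011,-0.25,0.027],[1,0,0.013,0.09,0.011,-0.25,0.027],[1,0,0.013,0.09,0.011,-0.25,0.027],[1,0,0.013,0.09,0.011,-0.25,0.027]]'
python3 - <<'E'
from h import *
np.set_printoptions(precision=4,suppress=True)
s=robot.read_state();print(s["q"],s["opening"],s["tool_pos"])
Rm=R.from_rotvec(s["orientation"]).as_matrix();N=s["tool_pos"]+.1046*Rm[:,2];print("nozzle",N,Rm[:,2])
out=[]
for c,b in (("wrist",None),("scene",None),("top",None)):
    p,W=cam(c);save(p,c+"5");print(c,proj(p,W,N),proj(p,W,[.476,-.035,.047]))
    for r in find(p,"pump")[:1]:
        ys,xs=np.nonzero(r["mask"]);print(r["conf"],r["rect"])
    np.save("m_"+c,r["mask"])
    u,v=proj(p,W,N).astype(int)
    if c=="wrist": u,v=280,210; a=p["frame"][130:400,140:420]; a=cv2.resize(a,(400,386))
    else: a=cv2.resize(p["frame"][v-50:v+46,u-50:u+50],(400,384),interpolation=cv2.INTER_CUBIC)[:384]
    a=cv2.resize(a,(400,300)) if c!="scene" else a
    out.append(a)
L=np.vstack([out[0],out[2]]);S=np.zeros((600,400,3),np.uint8);S[:384]=out[1]
cv2.imwrite("pics/c5.png",np.hstack([L,S])[:,:,::-1])
E
```

```text
t: 19.77
tool_pos: [0.5507, -0.0475, 0.2161]
orientation: [-2.848, 0.215, 1.166]
force: [0.6, -0.1, -0.8]
opening: 0.0153
gripper_force: 30.0
[-0.1697  0.7776  0.8736 -0.018   2.2672  1.5461] 0.01529784943105446 [ 0.5507 -0.0475  0.2161]
nozzle [ 0.4782 -0.0366  0.1415] [-0.6933  0.1048 -0.713 ]
wrist [280.5521 218.5911] [279.282  132.6763]
0.67 [263.0, 215.1, 300.5, 361.7]
scene [297.5732 205.2267] [295.4197 231.7419]
0.86 [298.0, 153.7, 330.3, 206.1]
top [288.9795 198.1855] [286.3143 203.7517]
0.55 [373.5, 143.5, 416.0, 170.7]
```

View pics/c5.png

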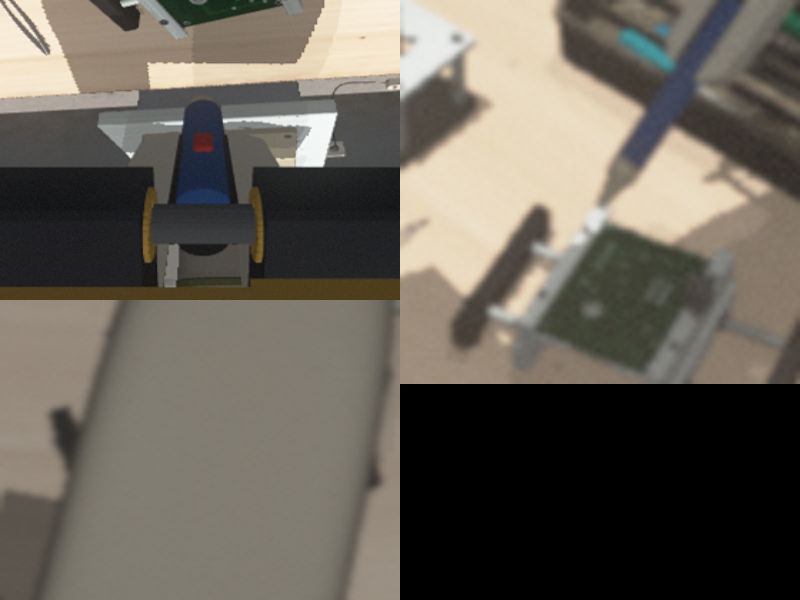

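The pump is held squarely: the red button is centred at composite (203,142) and faces the wrist camera. In the scene view the nozzle tip at about (602,212) lies within about 2 px of the prediction, so my nozzle model is good. Now I'll descend.

```bash
cat > fin.py <<'E'
from h import *
s=robot.read_state();Rm=R.from_rotvec(s["orientation"]).as_matrix();N=s["tool_pos"]+.1046*Rm[:,2]
print("nozzle",N.round(4),"tilt",np.degrees(np.arccos(-Rm[2,2])).round(1),"dq",abs(s["dq"]).max().round(4))
Rt=tilted(-.15);P=np.array([.4757,-.0352,.0575])-.1046*Rt[:,2]
print(delta(P,Rt,s))
E
python3 fin.py
```

```text
nozzle [ 0.4766 -0.0366  0.1382] tilt 45.0 dq 0.015
(array([ 0.0563, -0.0013,  0.0579]), array([-0.0002, -0.0002, -0.0004]))
```

```bash
python3 -m handwheel '[[1,0.01,0,0.01,0,0,0],[1,0.02,0,0.02,0,0,0],[1,0.03,-0.001,0.03,0,0,0],[1,0.04,-0.001,0.04,0,0,0],[1,0.046,-0.001,0.048,0,0,0],[1,0.05,-0.001,0.052,0,0,0],[1,0.05,-0.001,0.052,0,0,0],[1,0.05,-0.001,0.052,0,0,0],[1,0.05,-0.001,0.052,0,0,0],[1,0.05,-0.001,0.052,0,0,0]]'; python3 fin.py
```

```text
t: 21.32
tool_pos: [0.5486, -0.0465, 0.1399]
orientation: [-2.843, 0.216, 1.177]
force: [-0.2, -0.7, -0.6]
opening: 0.0149
gripper_force: 30.0
nozzle [ 0.4754 -0.0354  0.0659] tilt 45.0 dq 0.0025
(array([ 0.0061, -0.0003,  0.0058]), array([-0.0001, -0.    , -0.0004]))
```

```bash
python3 -m handwheel '[[1,0.003,0,0.003,0,0,0],[1,0.006,0,0.006,0,0,0],[1,0.006,0,0.006,0,0,0],[1,0.006,0,0.006,0,0,0],[1,0.006,0,0.006,0,0,0]]'; python3 fin.py
python3 - <<'E'
from h import *
np.set_printoptions(precision=4,suppress=True)
s=robot.read_state();Rm=R.from_rotvec(s["orientation"]).as_matrix();N=s["tool_pos"]+.1046*Rm[:,2]
p,W=cam("scene");save(p,"s6")
n=proj(p,W,N);j=proj(p,W,[.4757,-.0352,.047]);print(n,j)
u,v=n.astype(int);a=p["frame"][v-40:v+40,u-45:u+55,::-1]
print((n-[u-45,v-40]+.5)*7.5,(j-[u-45,v-40]+.5)*7.5)
cv2.imwrite("pics/s6c.png",cv2.resize(a,None,fx=7.5,fy=7.5,interpolation=cv2.INTER_CUBIC))
E
```

```text
t: 21.95
tool_pos: [0.5485, -0.0465, 0.1311]
orientation: [-2.842, 0.216, 1.178]
force: [-0.8, 0.3, -0.8]
opening: 0.015
gripper_force: 30.0
nozzle [ 0.4753 -0.0354  0.0572] tilt 45.0 dq 0.003
(array([ 0.    , -0.0003, -0.0005]), array([-0.0001,  0.0001, -0.0004]))
[295.4505 229.3074] [295.4019 231.8552]
[344.6289 306.0551] [344.2644 325.1642]
```

View pics/s6c.png

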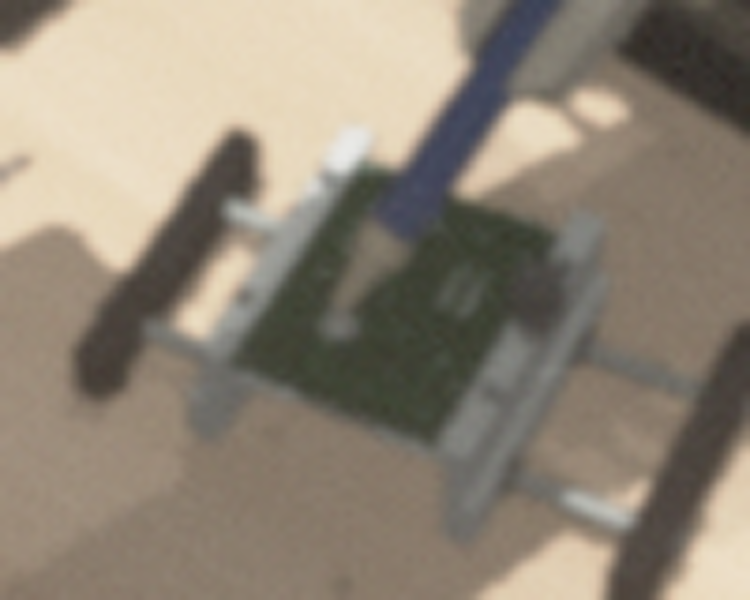

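The nozzle tip, at about (338,312), hovers just over the joint at (340,327). The jaw is still closed and the pump touches nothing, so I'm handing in the job.

```bash
python3 -c "
from plant import robot
print(robot.close_job())"
```

```text
the job is handed in; nothing more can be done
None
```

The job is handed in at about 22 s: the jaw is closed on the board, and the pump is held in the gripper at 45° with its nozzle about 1 cm above the big joint (by measurement; no verdict was returned).

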